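# Build up a drive unit on the assembly spindle

## Robot

A 6-joint arm with a two-finger parallel gripper is mounted at the origin on the work surface. World frame = base frame: x ahead of the robot, y to its left, z up, the work surface at z = 0. Lengths are in m, angles in rad, forces in N, time in s.
With the tool pointing down it reaches from about 0.325 to 0.75 m from the base axis. Payload 7.6 kg.
Tool frame: the origin (TCP) lies midway between the tips of the shut fingers; the grasp point (between the pads) lies 19 mm behind it; z points along the fingers, y is the direction in which the jaws open and shut (so a half turn about z gives the same grasp; the last joint's range is limited). The gripper opens to 85 mm and grips with 20 to 120 N. Pads are 22 mm wide; open, the fingers measure 114 mm over their backs; the gripper's body (76 mm by 85 mm) begins 54 mm behind the grasp point. The pads swing forward as they close: fully open they stand 13 mm farther back than shut.
Start: joints at [1.278, 0.052, 1.401, -0, 1.689, -0.07], TCP at [0.116, 0.512, 0.231] pointing down, gripper open.
Joint ranges: [-2.9, 2.9], [-0.91, 2.17], [0.12, 2.37], [-1.06, 4.2], [0.26, 2.73], [-2.93, 2.93]. Speed limits (rad/s): [2.57, 2.57, 3.01, 3.14, 3.14, 3.14].

## Interface

Orientations are given as a unit quaternion [x, y, z, w].
In Python, from station import manip, eyes, ticket, spotter gives the robot as it stands. The module is installed in compiled form; this text tells all that it offers.
- The arm moves only by the tool move_arm, never from a script. Its argument "steps" is one flat list of numbers, 5 for each row, row after row: the shift along the tool's x, y, z in mm, then the turn about the tool's z in degrees, then the finger opening in mm, from 0 to 85.4. In form: [x, y, z, roll, grip, x, y, z, roll, grip, ...]. A call has 1 to 12 rows; each row shifts and turns the commanded pose from where the row before left it, along the tool's axes as they then stand; what a row does not reach is not made up. A row lasts 1/10 s, in which the tool goes at most 50 mm and 8.59 degrees, less where a joint would pass 70% of its speed; a pose out of reach is approached as far as the arm can. A call is refused whole if a number of a shift passes 50 or a number of a turn 8.59, either way. A call with a gripper value outside its range is refused whole. The fingers move at their own pace and stop on an object; "squeeze" is the grip in N (left out, the last holds). Time passes only in rows, so rows that do not move let the fingers close. It gives the time, the measured TCP pose, the force and the opening at its end, in the units of the state.
- manip.read_state(): the state, without advancing time (a new reading comes with each control period).
- eyes.snapshot(name): name is "side" or "top"; returns (picture, depth): 420x560x3 uint8, blue, green, red; 420x560 float32, m along the optical axis (not along the pixel's ray), 0 where there is no reading.
- eyes.camera_params(name): a dict with "fov_y" (degrees; the focal length in pixels is half the picture's height over the tangent of half this angle, whatever the lens; pixels are square), "cx", "cy" (the principal point, pixels), "eye" and "attitude" of the camera in the world. Camera axes: x right, y down, z forward; pixel columns grow to the right and rows downward; lengths in m; the calibration is good to about 2 mm. A picture is of the moment at which its call begins. camera_params takes no time and is no camera call.
- ticket.close_job(): hands the job in, once; it reports no verdict.
Trained networks look in the newest picture that a camera, given by its name, has taken for a name from the list of things; names that differ only in an ending like _2 or _b are one class to them, and where a whole thing is asked for, a point or a joint stands for the part that bears it (a point fixed in the world has none). Each returns a list of dicts, best first, with "p" (0 to 1); they miss things now and then, are a little off and sometimes report something else, mostly with a low value. They report only what shows in the picture. A call takes as long as a camera call. They do not tell look-alikes from the thing itself.
- spotter.find_in(camera, query): "rect" ([centre column, centre row, width, height] in pixels, round what is visible of it).
- spotter.masks_of(camera, query): "region" (420x560 bool, what is visible of it) and "rect" ([centre column, centre row, width, height] in pixels, round what is visible of it).
- spotter.mark_of(camera, query): "location" ([row, column] in pixels: a listed point, or the origin of a listed thing).
The state is a dict: "time": time; "qpos": joint angles; "joint_vel": joint speeds; "joint_torque": joint torques, N m; "position": TCP position; "ee_rot": TCP orientation; "ft_force": force on the tool from outside, world axes, zero at the start; "ft_torque": the same for the moment, N m; "opening": finger opening in m.
Only numpy, scipy, OpenCV 4.12 (cv2) and the standard library are available. Lean on these libraries where they do the work, as an engineer would, in place of code of your own. Each camera call takes 0.05 s, during which the arm holds its last target. There are 200 camera calls.

## Task

Build up the drive unit on the stand with the upright spindle: first the square flange, then the gear wheel on it, then the plain sleeve, and last the knobbed cap over the sleeve, each lying flat and fully down on the one below with its knob or hub up as it lies now. Lower every part into place rather than dropping it, let go of the finished stack, and leave the oil bottle standing where it is.

Things in the scene. Friction and masses are not known exactly. Their poses are not given: they have to be found in the camera images.
- spindle: Fixed stand for the stack: grey base 110 x 110 x 20 mm with one upright steel spindle at its centre, 16 mm thick, its tip 80 mm above the bench, the last 12 mm tapering to 8 mm. Origin: centre of the base's underside, on the bench below the spindle; z up. It stands left or right of the parts; the like base on the other side, with two low pins (32 mm above the bench) and no spindle, is not used
- flange_mid (a point): Loose aluminium flange: square plate 64 x 64 x 8 mm with four dark holes, and a round hub 40 mm wide rising 16 mm from it; 24 mm tall in all, through bore 24 mm. Lies plate down; take it by the hub. Point: on the bore's axis, 12 mm above the underside; z up, x and y along the plate's edges. Seated: point 32 mm above the stand's origin. 0.11 to 0.23 kg
- gear_mid (a point): Loose steel gear wheel: toothed disc 63 mm over the teeth, 10 mm thick, and a round hub 40 mm wide rising 14 mm from it; 24 mm tall in all, through bore 24 mm. Lies disc down; take it by the hub. Point: on the axis, 12 mm above the underside; z up. Seated: point 56 mm above the stand's origin. 0.12 to 0.26 kg
- sleeve_mid (a point): Loose aluminium sleeve: plain upright tube 36 mm in diameter, 30 mm tall, through bore 24 mm. Point: on the axis, 15 mm above the underside; z up. Seated: point 83 mm above the stand's origin. 0.07 to 0.14 kg
- cap_mid (a point): Loose black cap: round, 56 mm wide and 18 mm tall, with a grey knob 24 mm wide and 18 mm tall on top. Below it is a recess 44 mm wide, 12 mm deep, which goes over the sleeve's upper end. Stands knob up; take it by the knob. Point: on the axis, 18 mm above the underside, level with the knob's foot; z up. Seated: point 104 mm above the stand's origin. 0.05 to 0.12 kg
- oil: White oil bottle with a black cap, 48 mm in diameter, 120 mm tall, standing loose at the far side of the parts; not to be moved. Origin: centre of its underside; z up
Things that resemble listed ones, but are neither listed nor needed, are in the scene too. Of the things that look like the part that bears cap_mid, the larger one is meant. What is shaped like the part that bears gear_mid but turquoise is not meant.

How it is judged:
By the outcome, as a careful person would: the job done as asked, in the order asked, and still so for the second after the job is handed in, with the robot touching nothing.
It also fails if it takes over 104 s, if anything falls off the work surface, if the arm or the gripper's body presses on something with over 40 N, if the wrist force passes 120 N, or if a joint passes its speed limit or range.

## Working session

There is one attempt and no reset: what is moved stays moved. The work goes in short steps, Python scripts to look and compute and a tool call to move; the robot and the scene stay as the last step left them, time stands still between calls to the robot, and variables do not carry over. Pictures are saved under pics/ and viewed, about 12 in all and at most 16, crops included, and the job is handed in when it is done.

Besides the shell and the picture viewer there is one more tool, called by a JSON object that holds its "fn" and its "kwargs", one argument or row to a line. move_arm: Moves the arm, as the interface text tells. Its arguments: {"type":"object","properties":{"steps":{"type":"array"},"squeeze":{"type":"number"}},"required":["steps"]}

```bash
mkdir -p pics; cat > h.py <<'E'
import numpy as np, cv2
from station import manip, eyes, ticket, spotter
from scipy.spatial.transform import Rotation as R
def cam(n):
    p=eyes.camera_params(n); f=210/np.tan(np.radians(p['fov_y'])/2)
    a=np.array(p['attitude'],float)
    M=a if a.shape==(3,3) else R.from_quat(a).as_matrix()
    return f,p['cx'],p['cy'],np.array(p['eye']),M
def cloud(n,D):
    f,cx,cy,e,M=cam(n); v,u=np.mgrid[:420,:560]
    P=np.stack([(u-cx)/f*D,(v-cy)/f*D,D],-1)@M.T+e
    P[D<=0]=np.nan; return P
def onz(n,u,v,z):
    f,cx,cy,e,M=cam(n); d=M@np.array([(u-cx)/f,(v-cy)/f,1]); return e+d*(z-e[2])/d[2]
E
cat > a.py <<'E'
from h import *
ims=[]
for n in('top','side'):
    I,D=eyes.snapshot(n); np.savez(f'{n}.npz',I=I,D=D); cv2.imwrite(f'pics/{n}0.png',cv2.resize(I,None,fx=1.4,fy=1.4))
    print(n,eyes.camera_params(n))
    C=cloud(n,D)
    for q in('spindle','flange_mid','gear_mid','sleeve_mid','cap_mid','oil'):
        for r in spotter.masks_of(n,q)[:4]:
            m=r['region']; P=C[m]; P=P[~np.isnan(P[:,0])]
            print(q,round(r['p'],2),np.round(r['rect']), np.round(np.nanmedian(P,0),3) if len(P) else '', np.round(np.percentile(P[:,2],98),3) if len(P) else '')
        print('   mark',[(round(r['p'],2),np.round(r['location'])) for r in spotter.mark_of(n,q)[:4]])
print(manip.read_state())
E
python3 a.py
```

```text
top {'fov_y': 53.094323969003185, 'cx': 277.8299835840424, 'cy': 211.90775348862093, 'eye': array([ 0.46355578, -0.02024968,  1.04641419]), 'attitude': array([ 0.71393337, -0.69783684,  0.02978105, -0.04935566])}
spindle 0.59 [153. 237.  48.  54.] [0.508 0.318 0.021] 0.062
   mark [(0.85, array([238., 154.]))]
flange_mid 0.88 [324. 204.  29.  29.] [ 0.604 -0.1    0.01 ] 0.027
   mark [(0.81, array([200., 321.]))]
gear_mid 0.88 [335. 294.  24.  18.] [ 0.384 -0.133  0.012] 0.027
gear_mid 0.63 [318. 256.  21.  28.] [ 0.479 -0.091  0.012] 0.028
   mark [(0.68, array([255., 319.]))]
   mark [(0.61, array([192., 252.]))]
cap_mid 0.85 [253. 256.  24.  19.] [0.477 0.067 0.019] 0.039
cap_mid 0.74 [249. 290.  20.  20.] [0.384 0.074 0.015] 0.031
   mark [(0.88, array([255., 255.])), (0.6, array([293., 247.])), (0.26, array([255., 321.]))]
oil 0.67 [321. 146.  22.  28.] [ 0.736 -0.087  0.082] 0.123
   mark [(0.57, array([150., 318.]))]
side {'fov_y': 56.9338426141942, 'cx': 273.9094860942667, 'cy': 204.28961328382877, 'eye': array([0.11803569, 0.47927343, 0.44212835]), 'attitude': array([-0.3092
[... 870 characters left out ...]
(0.65, array([189., 248.]))]
{'time': 1.3, 'qpos': array([ 1.27767029e+00,  5.21687420e-02,  1.40067497e+00,  3.88407540e-05,
        1.68861811e+00, -7.02761719e-02]), 'joint_vel': array([0.00058787, 0.00218773, 0.00112058, 0.00086628, 0.00064844,
       0.00073286]), 'joint_torque': array([ 3.55112888e-05, -3.81536508e+01, -3.60307002e+01, -8.67632707e-05,
        2.79824517e-04, -1.90173159e-05]), 'position': array([0.11599166, 0.51204971, 0.23135236]), 'ee_rot': array([ 1.11192239e-01,  9.93798914e-01,  6.78257507e-05, -7.14692945e-06]), 'ft_force': array([-0.23794107,  0.61835895, -0.13723349]), 'ft_torque': array([ 0.06909945, -0.03228585,  0.00683995]), 'opening': 0.08519114579219554}
```

View pics/top0.png

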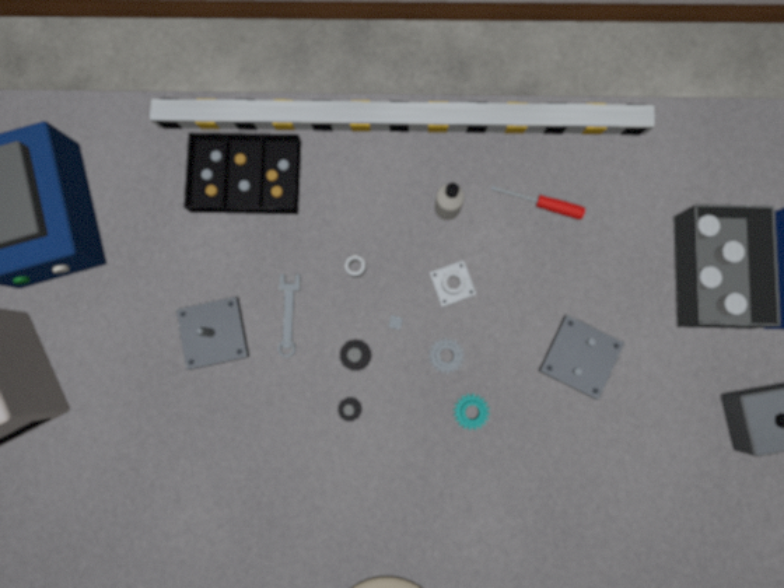

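View pics/side0.png

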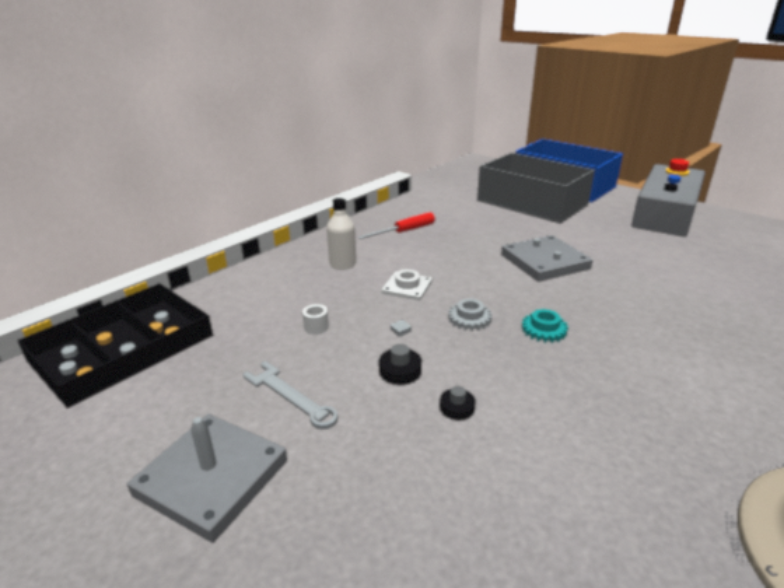

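```bash
cat > b.py <<'E'
from h import *
import sys
G={'spindle':(.505,.323,.075),'flange':(.602,-.095,.05),'gear':(.477,-.087,.05),'sleeve':(.624,.075,.04),'cap':(.474,.072,.05)}
for n in('top','side'):
    D=np.load(f'{n}.npz')['D']; C=cloud(n,D); 
    bench=C[(abs(C[...,0]-.48)<.2)&(abs(C[...,1])<.25)&(C[...,2]<.006)]
    print(n,'bench z',np.median(bench[:,2]),bench[:,2].std())
    for k,(x,y,r) in G.items():
        P=C[np.hypot(C[...,0]-x,C[...,1]-y)<r]
        h=np.percentile(P[:,2],99.7)
        print(k,len(P),np.round(np.histogram(P[:,2],bins=np.arange(-.004,.09,.004))[0]))
        lv={'spindle':[(.016,.024),(.03,.09)],'flange':[(.005,.012),(.019,.03)],'gear':[(.006,.013),(.019,.03)],'sleeve':[(.024,.036)],'cap':[(.013,.022),(.029,.042)]}[k]
        for a,b in lv:
            Q=P[(P[:,2]>a)&(P[:,2]<b)].astype(np.float32)
            if len(Q)<5: continue
            c,w,an=cv2.minAreaRect(Q[:,:2]); cc,rr=cv2.minEnclosingCircle(Q[:,:2]); bb=(Q.min(0)+Q.max(0))/2
            print('   z',a,b,len(Q),'rect',np.round(c,4),np.round(w,4),round(an,1),'circ',np.round(cc,4),round(rr,4),'mean',np.round(Q.mean(0),4))
E
python3 b.py
```

```text
top bench z 0.0007880065062886299 0.001904244305776247
spindle 2803 [ 214  496   75   19   31  571 1217  101    3    5    3    3    3    5
    2    6    1    6    6   10    9   11    0]Traceback (most recent call last):
  File "b.py", line 16, in <module>
    c,w,an=cv2.minAreaRect(Q[:,:2]); cc,rr=cv2.minEnclosingCircle(Q[:,:2]); bb=(Q.min(0)+Q.max(0))/2
           ~~~~~~~~~~~~~~~^^^^^^^^^
cv2.error: OpenCV(4.12.0) /io/opencv/modules/imgproc/src/convhull.cpp:143: error: (-215:Assertion failed) total >= 0 && (depth == CV_32F || depth == CV_32S) in function 'convexHull'
```

```bash
sed -i 's/Q=P\[\(.*\)\].astype(np.float32)/Q=np.ascontiguousarray(P[\1],dtype=np.float32); q=np.ascontiguousarray(Q[:,:2])/; s/minAreaRect(Q\[:,:2\])/minAreaRect(q)/; s/minEnclosingCircle(Q\[:,:2\])/minEnclosingCircle(q)/' b.py; python3 b.py
```

```text
top bench z 0.0007880065062886299 0.001904244305776247
spindle 2803 [ 214  496   75   19   31  571 1217  101    3    5    3    3    3    5
    2    6    1    6    6   10    9   11    0]
   z 0.016 0.024 1788 rect [0.51   0.3221] [0.1102 0.1111] 13.6 circ [0.5084 0.3217] 0.0741 mean [0.5091 0.3211 0.0208]
   z 0.03 0.09 71 rect [0.5099 0.3202] [0.0122 0.0148] 89.2 circ [0.5099 0.321 ] 0.0076 mean [0.5095 0.3182 0.0633]
flange 1245 [211 385 204 270  29   5  49  79   7   0   0   0   0   0   0   0   0   0
   0   0   0   0   0]
   z 0.005 0.012 439 rect [ 0.6061 -0.0942] [0.0829 0.0862] 11.5 circ [ 0.6029 -0.0933] 0.0499 mean [ 0.6069 -0.1001  0.0085]
   z 0.019 0.03 134 rect [ 0.6082 -0.1007] [0.0383 0.0378] 20.2 circ [ 0.6079 -0.1007] 0.0198 mean [ 0.6082 -0.1009  0.0246]
gear 1286 [299 558  64 158  65   3  55  76   4   0   0   0   0   0   0   0   0   0
   0   0   0   0   0]
   z 0.006 0.013 218 rect [ 0.4804 -0.0922] [0.067  0.0609] 48.7 circ [ 0.4794 -0.0855] 0.0386 mean [ 0.4802 -0.0911  0.0103]
   z 0.019 0.03 136 rect [ 0.4805 -0.0911] [0.0385 0.0365] 1.4 circ [ 0.4803 -0.0912] 0.0
[... 1601 characters left out ...]
  0.0097]
   z 0.019 0.03 159 rect [ 0.4792 -0.0905] [0.0384 0.0385] 21.2 circ [ 0.4794 -0.0903] 0.021 mean [ 0.4785 -0.0884  0.0228]
sleeve 852 [270 259  29  30  30  42  50  53  89   0   0   0   0   0   0   0   0   0
   0   0   0   0   0]
   z 0.024 0.036 142 rect [0.6314 0.0728] [0.0336 0.0343] 46.8 circ [0.6324 0.0729] 0.0185 mean [0.6303 0.0743 0.0283]
cap 1654 [404 552  65  53  54 347  23  25  24  58  49   0   0   0   0   0   0   0
   0   0   0   0   0]
   z 0.013 0.022 398 rect [0.4756 0.0697] [0.0532 0.0533] 39.6 circ [0.4767 0.0685] 0.0284 mean [0.4714 0.0743 0.0178]
   z 0.029 0.042 124 rect [0.4761 0.0689] [0.021  0.0232] 41.4 circ [0.4772 0.0688] 0.0131 mean [0.4748 0.0704 0.0349]
```

```bash
cat > g.py <<'E'
from h import *
import sys
s=manip.read_state(); T=dict(S=(.5085,.322),F=(.6078,-.1),G=(.48,-.0908),L=(.6325,.072),C=(.477,.068))
M=R.from_quat(s['ee_rot']).as_matrix()
print('t',round(s['time'],2),'pos',np.round(s['position'],4),'op',round(s['opening'],4),'F',np.round(s['ft_force'],1),'tilt',np.round(M[:,2],4))
for a in sys.argv[1:]:
    k,z=a.split(','); d=np.array([*T[k],float(z)])-s['position']; print(a,'tool mm',np.round(M.T@d*1e3,1))
E
python3 g.py F,.12 F,.008
```

```text
t 1.3 pos [0.116  0.512  0.2314] op 0.0852 F [-0.2  0.6 -0.1] tilt [ 0.e+00  1.e-04 -1.e+00]
F,.12 tool mm [-614.9 -488.2  111.3]
F,.008 tool mm [-614.9 -488.3  223.3]
```

{"fn": "move_arm", "kwargs": {
  "steps": [-10,-8,0,0,85,-25,-20,0,0,85,-30,-24,0,0,85,-30,-24,0,0,85,-30,-24,0,0,85,-30,-24,0,0,85,-30,-24,0,0,85,-30,-24,0,0,85,-30,-24,0,0,85,-30,-24,0,0,85,-30,-24,0,0,85,-30,-24,0,0,85],
  "squeeze": 40
}}

```text
time: 2.5
position: [0.3841, 0.1746, 0.2315]
ee_rot: [0.111, 0.994, 0.0, 0.0]
ft_force: [-0.1, 1.4, -0.2]
opening: 0.0852
```

```bash
python3 g.py F,.12 F,.008
```

```text
t 2.5 pos [0.3841 0.1746 0.2315] op 0.0852 F [-0.1  1.4 -0.2] tilt [ 7.e-04  2.e-04 -1.e+00]
F,.12 tool mm [-278.9 -218.3  111.6]
F,.008 tool mm [-278.8 -218.3  223.6]
```

{"fn": "move_arm", "kwargs": {
  "steps": [-28,-22,10,0,85,-28,-22,10,0,85,-28,-22,10,0,85,-28,-22,10,0,85,-28,-22,10,0,85,-28,-22,10,0,85,-28,-22,10,0,85,-28,-22,10,0,85,-28,-22,10,0,85,-20,-16,10,0,85,-8,-6,10,0,85,0,0,0,0,85]
}}

```text
time: 3.7
position: [0.607, -0.1006, 0.1191]
ee_rot: [0.112, 0.994, 0.0, -0.002]
ft_force: [-0.7, 0.2, -0.4]
opening: 0.0848
```

```bash
cat > p.py <<'E'
from h import *
import sys
n,tag=sys.argv[1:3]; I,D=eyes.snapshot(n); np.savez(f'{n}.npz',I=I,D=D)
if len(sys.argv)>3:
    a,b,c,d=map(int,sys.argv[3:7]); I=cv2.resize(I[b:d,a:c],None,fx=4,fy=4,interpolation=cv2.INTER_CUBIC)
cv2.imwrite(f'pics/{tag}.png',I)
E
python3 p.py side s1 190 110 350 250; python3 g.py F,.12 F,.008; python3 -c "
from h import *
print(eyes.camera_params('side')['eye'])"
```

```text
t 3.75 pos [ 0.6071 -0.0997  0.1204] op 0.0849 F [ 0.  -0.2  0.3] tilt [-2.2e-03  8.0e-04 -1.0e+00]
F,.12 tool mm [-0.8 -0.2  0.3]
F,.008 tool mm [ -1.1  -0.2 112.3]
[0.11803569 0.47927343 0.44212835]
```

View pics/s1.png

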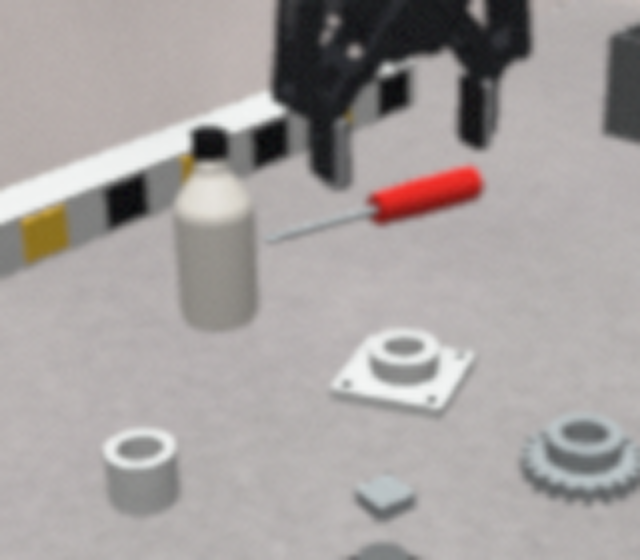

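{"fn": "move_arm", "kwargs": {
  "steps": [0,0,20,0,70,0,0,25,0,65,0,0,25,0,60,0,0,20,0,60,0,0,12,0,60,0,0,6,0,60,0,0,0,0,60,0,0,0,0,60]
}}

```text
time: 4.55
position: [0.6086, -0.0997, 0.0147]
ee_rot: [0.111, 0.994, -0.0, 0.001]
ft_force: [0.4, -0.7, -0.4]
opening: 0.0599
```

```bash
python3 p.py side s2 230 130 350 235; python3 g.py F,.008
```

```text
t 4.6 pos [ 0.6087 -0.0998  0.0148] op 0.0597 F [ 0.5 -1.5  0.9] tilt [ 2.2e-03 -4.0e-04 -1.0e+00]
F,.008 tool mm [ 0.9 -0.4  6.8]
```

View pics/s2.png

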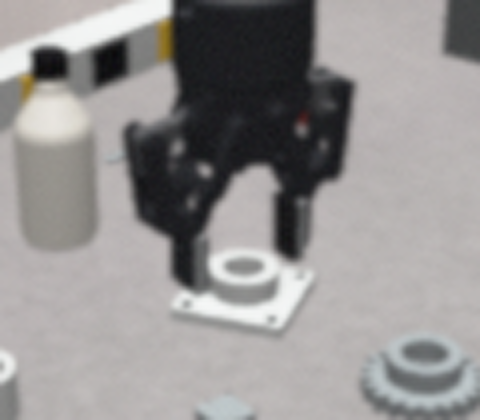

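{"fn": "move_arm", "kwargs": {
  "steps": [0,0,4,0,50,0,0,0,0,46,0,0,0,0,42,0,0,0,0,36,0,0,0,0,34,0,0,0,0,34,0,0,0,0,34]
}}

```text
time: 5.3
position: [0.6082, -0.1, 0.0098]
ee_rot: [0.111, 0.994, -0.0, 0.0]
ft_force: [-1.9, -2.0, 5.3]
opening: 0.0384
```

{"fn": "move_arm", "kwargs": {
  "steps": [0,0,-4,0,34,0,0,-8,0,34,0,0,-18,0,34,0,0,-25,0,34,0,0,-25,0,34,0,0,-25,0,34,0,0,-15,0,34,0,0,0,0,34]
}}

```text
time: 6.1
position: [0.6091, -0.0999, 0.132]
ee_rot: [0.111, 0.994, -0.0, 0.002]
ft_force: [0.5, -0.2, -2.3]
opening: 0.0383
```

```bash
python3 g.py S,.130 S,.03
```

```text
t 6.1 pos [ 0.6091 -0.0999  0.132 ] op 0.0383 F [ 0.5 -0.2 -2.3] tilt [ 4.5e-03 -7.0e-04 -1.0e+00]
S,.130 tool mm [191.3 389.2   1.2]
S,.03 tool mm [191.7 389.2 101.2]
```

{"fn": "move_arm", "kwargs": {
  "steps": [4,9,0,0,34,9,18,0,0,34,13,27,0,0,34,16,33,0,0,34,17,34,0,0,34,17,34,0,0,34,17,34,0,0,34,17,34,0,0,34,17,34,0,0,34,17,34,0,0,34,17,34,0,0,34,14,30,0,0,34]
}}

```text
time: 7.3
position: [0.5136, 0.287, 0.127]
ee_rot: [0.111, 0.994, -0.001, -0.002]
ft_force: [-0.4, 0.4, -2.6]
opening: 0.0387
```

{"fn": "move_arm", "kwargs": {
  "steps": [9,20,0,0,34,5,10,0,0,34,2,4,0,0,34,0,0,0,0,34,0,0,0,0,34,0,0,0,0,34]
}}

```text
time: 7.9
position: [0.508, 0.3208, 0.1293]
ee_rot: [0.112, 0.994, -0.0, 0.0]
ft_force: [-0.5, 0.2, -2.3]
opening: 0.0386
```

```bash
python3 p.py side s3 30 150 270 330; python3 g.py S,.130 S,.03; cat > m.py <<'E'
from h import *
import sys
# rim centre of held part: z window, seen from both cameras around the spindle
lo,hi=map(float,sys.argv[1:3]); r=float(sys.argv[3])
for n in('top','side'):
    I,D=eyes.snapshot(n); C=cloud(n,D)
    P=C[(np.hypot(C[...,0]-.5085,C[...,1]-.322)<r)&(C[...,2]>lo)&(C[...,2]<hi)]
    print(n,len(P),np.round(np.histogram(P[:,2],bins=12)[0]))
E

```

```text
t 7.95 pos [0.508  0.3209 0.1294] op 0.0383 F [-0.6  0.5 -2.5] tilt [ 1.e-04  0.e+00 -1.e+00]
S,.130 tool mm [-0.2  1.1 -0.6]
S,.03 tool mm [-0.2  1.1 99.4]
```

View pics/s3.png

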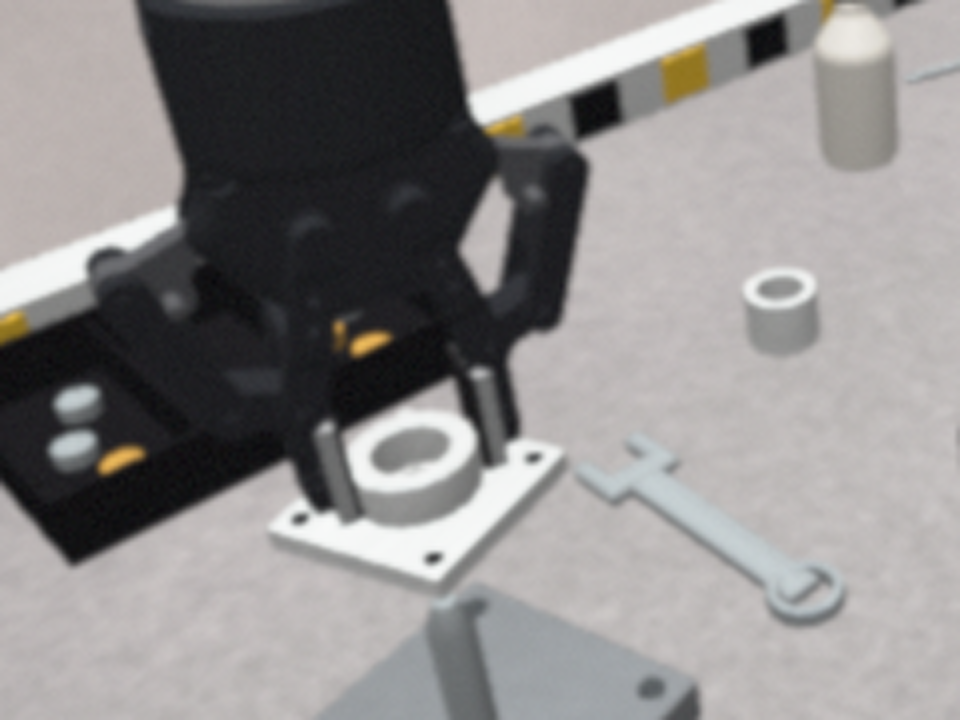

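```bash
python3 - <<'E'
from h import *
D=np.load('side.npz')['D'];C=cloud('side',D)
P=C[np.hypot(C[...,0]-.508,C[...,1]-.322)<.05]
print(np.histogram(P[:,2],bins=np.arange(.09,.16,.004)))
for a,b in((.121,.131),(.140,.150),(.03,.09)):
    Q=np.ascontiguousarray(P[(P[:,2]>a)&(P[:,2]<b)],dtype=np.float32);q=np.ascontiguousarray(Q[:,:2])
    print(len(q),cv2.minAreaRect(q),cv2.minEnclosingCircle(q),np.median(Q[:,2]))
E
```

```text
(array([  0,   0,   0,   0,   0,   0,   0, 123, 195, 856, 135, 174, 200,
       394,  72,  77,  75]), array([0.09 , 0.094, 0.098, 0.102, 0.106, 0.11 , 0.114, 0.118, 0.122,
       0.126, 0.13 , 0.134, 0.138, 0.142, 0.146, 0.15 , 0.154, 0.158]))
1136 ((0.5071797966957092, 0.3215583860874176), (0.06588827818632126, 0.0656537264585495), 20.294511795043945) ((0.5068321228027344, 0.3218499422073364), 0.04530977085232735) 0.12720963
566 ((0.5067655444145203, 0.32369622588157654), (0.03913228213787079, 0.0625239759683609), 5.600750923156738) ((0.5064611434936523, 0.3217651844024658), 0.03342316672205925) 0.14338568
373 ((0.5063625574111938, 0.3239372670650482), (0.015676137059926987, 0.012065637856721878), 61.27745056152344) ((0.5077935457229614, 0.3229268491268158), 0.008152587339282036) 0.057812337
```

{"fn": "move_arm", "kwargs": {
  "steps": [0,1,10,0,34,0,0,15,0,34,0,0,15,0,34,0,0,15,0,34,0,0,15,0,34,0,0,12,0,34,0,0,8,0,34,0,0,4,0,34,0,0,0,0,34]
}}

```text
time: 8.85
position: [0.5078, 0.3228, 0.0349]
ee_rot: [0.111, 0.994, -0.0, -0.0]
ft_force: [-0.3, 0.4, -1.3]
opening: 0.0386
```

{"fn": "move_arm", "kwargs": {
  "steps": [0,0,2,0,34,0,0,1,0,34,0,0,1,0,34,0,0,1,0,34,0,0,0,0,34]
}}

```text
time: 9.35
position: [0.5078, 0.3228, 0.0303]
ee_rot: [0.111, 0.994, 0.0, -0.0]
ft_force: [-0.2, 0.2, -1.6]
opening: 0.0385
```

{"fn": "move_arm", "kwargs": {
  "steps": [0,0,0.5,0,34,0,0,0.5,0,34,0,0,0,0,34]
}}

```text
time: 9.65
position: [0.5079, 0.3229, 0.0298]
ee_rot: [0.111, 0.994, 0.0, 0.0]
ft_force: [-1.9, -1.2, 2.4]
opening: 0.0384
```

Contact at the expected height. Release and go up.

{"fn": "move_arm", "kwargs": {
  "steps": [0,0,0,0,40,0,0,0,0,44,0,0,0,0,50,0,0,-3,0,60,0,0,-12,0,70,0,0,-25,0,80,0,0,-30,0,85,0,0,-30,0,85,0,0,-10,0,85,0,0,0,0,85]
}}

```text
time: 10.65
position: [0.5087, 0.3233, 0.1416]
ee_rot: [0.111, 0.994, 0.001, 0.002]
ft_force: [0.0, -0.2, -0.3]
opening: 0.085
```

```bash
python3 g.py G,.12 G,.012
```

```text
t 10.65 pos [0.5087 0.3233 0.1416] op 0.085 F [ 0.  -0.2 -0.3] tilt [ 0.0038  0.0022 -1.    ]
G,.12 tool mm [ -63.4 -410.2   20.6]
G,.012 tool mm [ -63.1 -410.6  128.6]
```

{"fn": "move_arm", "kwargs": {
  "steps": [-2,-15,0,0,85,-5,-30,0,0,85,-6,-38,0,0,85,-6,-40,0,0,85,-6,-40,0,0,85,-6,-40,0,0,85,-6,-40,0,0,85,-6,-40,0,0,85,-6,-40,0,0,85,-6,-40,0,0,85,-5,-30,0,0,85,-3,-17,0,0,85]
}}

```text
time: 11.85
position: [0.4775, -0.093, 0.1373]
ee_rot: [0.112, 0.994, 0.0, -0.002]
ft_force: [0.3, -0.4, 0.0]
opening: 0.0853
```

{"fn": "move_arm", "kwargs": {
  "steps": [0,0,20,0,75,0,0,25,0,65,0,0,25,0,60,0,0,25,0,60,0,0,15,0,60,0,0,8,0,60,0,0,0,0,60,0,0,0,0,60]
}}

```text
time: 12.65
position: [0.4788, -0.091, 0.0215]
ee_rot: [0.111, 0.994, 0.0, 0.0]
ft_force: [0.7, -0.7, 0.3]
opening: 0.06
```

```bash
python3 g.py G,.012;python3 p.py side s4 280 140 400 245
```

```text
t 12.65 pos [ 0.4788 -0.091   0.0215] op 0.06 F [ 0.7 -0.7  0.3] tilt [ 1.e-04  1.e-04 -1.e+00]
G,.012 tool mm [-1.1  0.5  9.5]
```

View pics/s4.png

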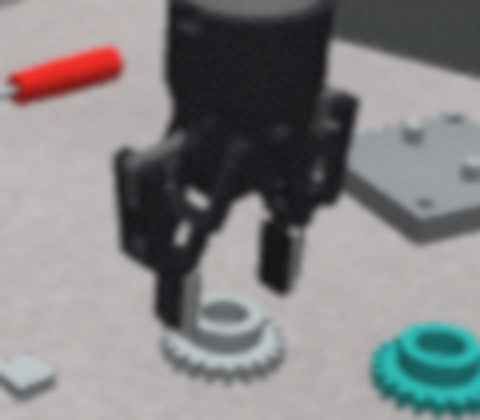

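{"fn": "move_arm", "kwargs": {
  "steps": [-1,0.5,5,0,55,0,0,4.5,0,50,0,0,0,0,46,0,0,0,0,42,0,0,0,0,36,0,0,0,0,34,0,0,0,0,34,0,0,0,0,34]
}}

```text
time: 13.5
position: [0.4799, -0.0908, 0.0121]
ee_rot: [0.111, 0.994, -0.0, 0.0]
ft_force: [-2.2, 0.6, 5.8]
opening: 0.0386
```

{"fn": "move_arm", "kwargs": {
  "steps": [0,0,-4,0,34,0,0,-8,0,34,0,0,-18,0,34,0,0,-25,0,34,0,0,-25,0,34,0,0,-25,0,34,0,0,-25,0,34,0,0,-15,0,34,0,0,0,0,34,0,0,0,0,34]
}}

```text
time: 14.5
position: [0.4796, -0.0906, 0.1563]
ee_rot: [0.111, 0.994, 0.0, -0.0]
ft_force: [0.1, 0.7, -1.9]
opening: 0.0382
```

```bash
python3 g.py S,.157 S,.056
```

```text
t 14.5 pos [ 0.4796 -0.0906  0.1563] op 0.0382 F [ 0.1  0.7 -1.9] tilt [-3.e-04  2.e-04 -1.e+00]
S,.157 tool mm [ 63.  408.8  -0.6]
S,.056 tool mm [ 62.9 408.8 100.4]
```

{"fn": "move_arm", "kwargs": {
  "steps": [2,10,0,0,34,4,22,0,0,34,5,32,0,0,34,6,38,0,0,34,6,38,0,0,34,6,38,0,0,34,6,38,0,0,34,6,38,0,0,34,6,38,0,0,34,6,38,0,0,34,5,37,0,0,34,3,24,0,0,34]
}}

```text
time: 15.7
position: [0.5053, 0.307, 0.1551]
ee_rot: [0.11, 0.994, -0.0, -0.001]
ft_force: [0.2, 0.9, -1.8]
opening: 0.0381
```

{"fn": "move_arm", "kwargs": {
  "steps": [2,12,0,0,34,0,6,0,0,34,0,0,0,0,34,0,0,0,0,34,0,0,0,0,34]
}}

```text
time: 16.2
position: [0.5089, 0.3211, 0.1569]
ee_rot: [0.112, 0.994, -0.0, 0.0]
ft_force: [0.3, -0.3, -1.1]
opening: 0.0383
```

```bash
python3 p.py side s5 30 150 230 300; python3 g.py S,.056;  python3 - <<'E'
from h import *
D=np.load('side.npz')['D'];C=cloud('side',D)
P=C[np.hypot(C[...,0]-.508,C[...,1]-.322)<.05]
print(np.histogram(P[:,2],bins=np.arange(.01,.19,.004))[0])
for a,b in((.150,.158),(.01,.04),(.026,.032),(.04,.048),(.05,.09)):
    Q=np.ascontiguousarray(P[(P[:,2]>a)&(P[:,2]<b)],dtype=np.float32);q=np.ascontiguousarray(Q[:,:2])
    if len(q)>5: print(a,len(q),cv2.minAreaRect(q),cv2.minEnclosingCircle(q),np.median(Q[:,2]))
E
```

```text
t 16.25 pos [0.5089 0.3212 0.157 ] op 0.0384 F [ 0.5 -1.2 -2.3] tilt [ 2.e-04  0.e+00 -1.e+00]
S,.056 tool mm [  0.6   0.7 101. ]
[   0    2 1292  142  993   81   83  107  307   24   28   34   23   26
   38   33   32   33    0    0    0    0    0    0    0    0    0    0
    0    0    0    0    0   43  142  236  421  155  187  441   81   85
   88   85]
0.15 657 ((0.5009498596191406, 0.3267941474914551), (0.06225430220365524, 0.04561924189329147), 55.2551155090332) ((0.5073188543319702, 0.322285532951355), 0.0314740352332592) 0.15441291
0.01 2646 ((0.5075738430023193, 0.3223188817501068), (0.0991019755601883, 0.09819088876247406), 71.56827545166016) ((0.5079874396324158, 0.32198366522789), 0.05002415552735329) 0.022779237
0.026 1030 ((0.5076211094856262, 0.3238104283809662), (0.06587711721658707, 0.06562813371419907), 21.69182777404785) ((0.5069143772125244, 0.3240652084350586), 0.04481327533721924) 0.028020374
0.04 371 ((0.5055359601974487, 0.3246684670448303), (0.03942213952541351, 0.0361136831343174), 60.09429931640625) ((0.507117509841919, 0.32391777634620667), 0.020153451710939407) 0.04364732
0.05 247 ((0.5068672299385071, 0.323580801486969), (0.015176301822066307, 0.013400093652307987), 58.93799591064453) ((0.5078690648078918, 0.32301440834999084), 0.008115780539810658) 0.06757854
```

View pics/s5.png

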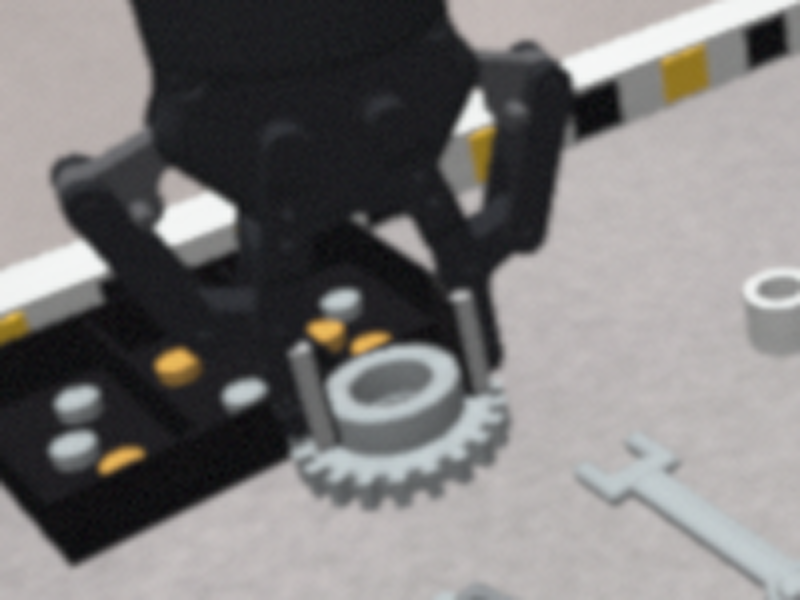

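{"fn": "move_arm", "kwargs": {
  "steps": [0,1,10,0,34,0,0,15,0,34,0,0,15,0,34,0,0,15,0,34,0,0,15,0,34,0,0,12,0,34,0,0,8,0,34,0,0,5,0,34,0,0,2,0,34,0,0,0,0,34]
}}

```text
time: 17.25
position: [0.5091, 0.3232, 0.06]
ee_rot: [0.111, 0.994, 0.0, 0.0]
ft_force: [0.2, -1.3, -2.1]
opening: 0.0384
```

{"fn": "move_arm", "kwargs": {
  "steps": [0,0,1,0,34,0,0,1,0,34,0,0,1,0,34,0,0,0.5,0,34,0,0,0.5,0,34,0,0,0,0,34]
}}

```text
time: 17.85
position: [0.509, 0.3231, 0.0562]
ee_rot: [0.111, 0.994, 0.0, 0.0]
ft_force: [-2.4, -0.7, 1.5]
opening: 0.0386
```

{"fn": "move_arm", "kwargs": {
  "steps": [0,0,0.3,0,34,0,0,0,0,40,0,0,0,0,44,0,0,0,0,50,0,0,-3,0,60,0,0,-12,0,70,0,0,-25,0,80,0,0,-30,0,85,0,0,-10,0,85,0,0,0,0,85,0,0,0,0,85]
}}

```text
time: 18.95
position: [0.5086, 0.3229, 0.1344]
ee_rot: [0.111, 0.994, -0.0, -0.001]
ft_force: [-0.3, -0.5, -0.2]
opening: 0.085
```

```bash
python3 g.py L,.12 L,.004
```

```text
t 18.95 pos [0.5086 0.3229 0.1344] op 0.085 F [-0.3 -0.5 -0.2] tilt [-1.2e-03 -6.0e-04 -1.0e+00]
L,.12 tool mm [-176.3 -217.3   14.4]
L,.004 tool mm [-176.4 -217.2  130.4]
```

{"fn": "move_arm", "kwargs": {
  "steps": [-8,-10,0,0,85,-17,-21,0,0,85,-22,-27,0,0,85,-24,-30,0,0,85,-24,-30,0,0,85,-24,-30,0,0,85,-22,-27,0,0,85,-18,-22,0,0,85,-12,-14,0,0,85,-5,-6,0,0,85,0,0,20,0,75,0,0,25,0,65]
}}

```text
time: 20.15
position: [0.6332, 0.073, 0.091]
ee_rot: [0.111, 0.994, 0.0, 0.001]
ft_force: [0.2, -0.6, -0.7]
opening: 0.0649
```

{"fn": "move_arm", "kwargs": {
  "steps": [0,0,25,0,60,0,0,22,0,60,0,0,12,0,60,0,0,5,0,60,0,0,0,0,60,0,0,0,0,60]
}}

```text
time: 20.75
position: [0.6334, 0.0727, 0.0278]
ee_rot: [0.111, 0.994, 0.0, 0.001]
ft_force: [-0.0, 0.9, -0.0]
opening: 0.0599
```

```bash
python3 g.py L,.008;python3 p.py side s6 180 140 300 250
```

```text
t 20.75 pos [0.6334 0.0727 0.0278] op 0.0599 F [-0.   0.9 -0. ] tilt [ 2.1e-03  3.0e-04 -1.0e+00]
L,.008 tool mm [ 0.7 -0.9 19.8]
```

View pics/s6.png

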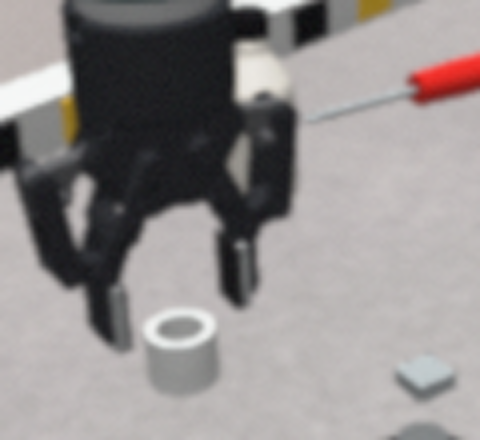

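Sleeve at crop (180,350), fingers straddle it at (115,340) and (240,300). Descend and grip.

{"fn": "move_arm", "kwargs": {
  "steps": [0.5,-1,10,0,58,0,0,7,0,55,0,0,3,0,50,0,0,0,0,46,0,0,0,0,42,0,0,0,0,37,0,0,0,0,32,0,0,0,0,31,0,0,0,0,31,0,0,0,0,31]
}}

```text
time: 21.8
position: [0.6323, 0.0717, 0.0071]
ee_rot: [0.111, 0.994, 0.0, 0.001]
ft_force: [0.2, -0.0, 3.0]
opening: 0.0353
```

{"fn": "move_arm", "kwargs": {
  "steps": [0,0,-4,0,31,0,0,-8,0,31,0,0,-18,0,31,0,0,-25,0,31,0,0,-25,0,31,0,0,-25,0,31,0,0,-20,0,31,0,0,-10,0,31,0,0,0,0,31,0,0,0,0,31]
}}

```text
time: 22.8
position: [0.6315, 0.0717, 0.1403]
ee_rot: [0.111, 0.994, -0.0, -0.001]
ft_force: [-0.9, 0.0, -2.6]
opening: 0.0357
```

```bash
python3 g.py S,.143 S,.076
```

```text
t 22.8 pos [0.6315 0.0717 0.1403] op 0.0357 F [-0.9  0.  -2.6] tilt [-0.0016  0.     -1.    ]
S,.143 tool mm [175.3 217.   -2.4]
S,.076 tool mm [175.2 217.   64.6]
```

{"fn": "move_arm", "kwargs": {
  "steps": [6,7,0,0,31,13,16,0,0,31,19,24,0,0,31,23,28,0,0,31,24,30,0,0,31,24,30,0,0,31,23,29,0,0,31,19,24,0,0,31,13,16,0,0,31,7,9,0,0,31,4,5,0,0,31,0,0,0,0,31]
}}

```text
time: 24.0
position: [0.5091, 0.3231, 0.141]
ee_rot: [0.111, 0.994, -0.0, -0.0]
ft_force: [0.2, -0.0, -0.6]
opening: 0.0353
```

{"fn": "move_arm", "kwargs": {
  "steps": [0,0,0,0,31,0,0,0,0,31,0,0,0,0,31]
}}

```text
time: 24.3
position: [0.5098, 0.3222, 0.1415]
ee_rot: [0.112, 0.994, 0.0, 0.0]
ft_force: [0.1, 0.6, -2.2]
opening: 0.0356
```

```bash
python3 p.py side s7 30 150 230 300; python3 g.py S,.075;  python3 - <<'E'
from h import *
D=np.load('side.npz')['D'];C=cloud('side',D)
P=C[np.hypot(C[...,0]-.508,C[...,1]-.322)<.05]
print(np.histogram(P[:,2],bins=np.arange(.01,.19,.004))[0])
for a,b in((.158,.168),(.05,.056),(.064,.071),(.072,.09)):
    Q=np.ascontiguousarray(P[(P[:,2]>a)&(P[:,2]<b)],dtype=np.float32);q=np.ascontiguousarray(Q[:,:2])
    if len(q)>5: print(a,len(q),cv2.minAreaRect(q),cv2.minEnclosingCircle(q),np.median(Q[:,2]))
E
```

```text
t 24.35 pos [0.5098 0.3224 0.1415] op 0.0355 F [ 0.6  0.1 -1.6] tilt [ 1.e-04  0.e+00 -1.e+00]
S,.075 tool mm [ 1.2 -0.6 66.5]
[   0    2 1071  145  795   38   20    3   46  125  377  306   85  113
  345   33   28   36    0    0    0    0    0    0    0    0    0    0
    0    0    1   56   78   88  132  190  199  208  342   79   84   79
   82   74]
0.158 592 ((0.5092480182647705, 0.32491254806518555), (0.036673273891210556, 0.0609893873333931), 2.1530656814575195) ((0.5071967840194702, 0.3235008418560028), 0.03195570409297943) 0.16334014
0.05 648 ((0.504920244216919, 0.3253389596939087), (0.06261191517114639, 0.05529762804508209), 67.5208740234375) ((0.5085764527320862, 0.32379117608070374), 0.03209097310900688) 0.053809397
0.064 414 ((0.5080965161323547, 0.32399794459342957), (0.0386182926595211, 0.039305679500103), 55.70619583129883) ((0.5086609721183777, 0.3233593702316284), 0.020660188049077988) 0.067696676
0.072 80 ((0.5073665976524353, 0.3230395019054413), (0.009708431549370289, 0.012096747756004333), 27.15494728088379) ((0.5066295862197876, 0.3233462870121002), 0.00651551503688097) 0.07719333
```

View pics/s7.png

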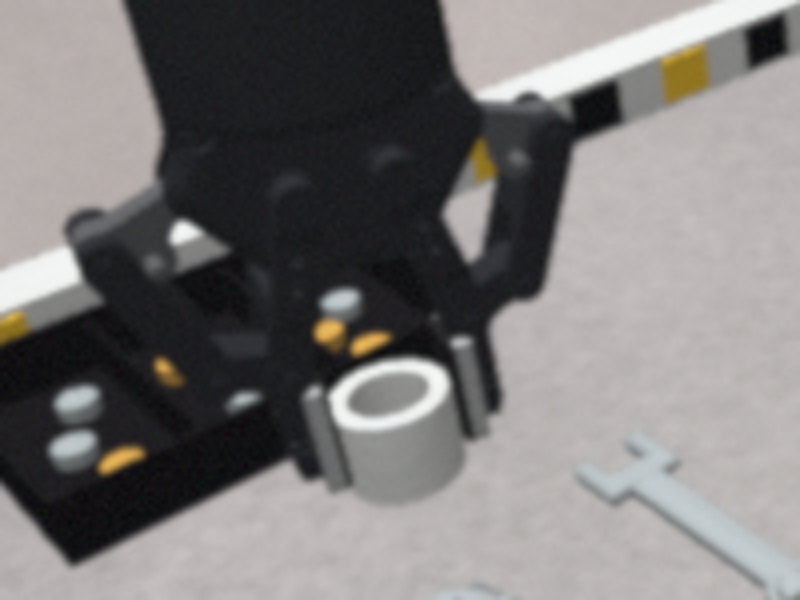

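{"fn": "move_arm", "kwargs": {
  "steps": [1,0,8,0,31,0,0,12,0,31,0,0,12,0,31,0,0,12,0,31,0,0,9,0,31,0,0,6,0,31,0,0,3,0,31,0,0,1,0,31,0,0,0,0,31,0,0,0,0,31]
}}

```text
time: 25.35
position: [0.5087, 0.3233, 0.0791]
ee_rot: [0.111, 0.994, 0.0, 0.0]
ft_force: [-0.7, 0.1, -0.9]
opening: 0.0355
```

{"fn": "move_arm", "kwargs": {
  "steps": [0,0,1,0,31,0,0,1,0,31,0,0,0.5,0,31,0,0,0.5,0,31,0,0,0,0,31]
}}

```text
time: 25.85
position: [0.5084, 0.3232, 0.0754]
ee_rot: [0.111, 0.994, 0.0, -0.0]
ft_force: [-0.3, 0.2, -1.0]
opening: 0.0351
```

{"fn": "move_arm", "kwargs": {
  "steps": [0,0,0.5,0,31,0,0,0.3,0,31,0,0,0,0,31]
}}

```text
time: 26.15
position: [0.5085, 0.3232, 0.075]
ee_rot: [0.111, 0.994, 0.0, 0.0]
ft_force: [-1.8, -1.0, 1.8]
opening: 0.0352
```

Contact at the expected height; release.

{"fn": "move_arm", "kwargs": {
  "steps": [0,0,0,0,36,0,0,0,0,40,0,0,0,0,46,0,0,-3,0,56,0,0,-12,0,66,0,0,-25,0,76,0,0,-25,0,85,0,0,-10,0,85,0,0,0,0,85,0,0,0,0,85]
}}

```text
time: 27.15
position: [0.5082, 0.323, 0.1489]
ee_rot: [0.111, 0.994, -0.0, -0.0]
ft_force: [0.3, 0.6, 0.0]
opening: 0.0848
```

```bash
python3 g.py C,.022
```

```text
t 27.15 pos [0.5082 0.323  0.1489] op 0.0848 F [0.3 0.6 0. ] tilt [-9.e-04 -4.e-04 -1.e+00]
C,.022 tool mm [ -26.1 -255.5  127. ]
```

{"fn": "move_arm", "kwargs": {
  "steps": [-1,-10,0,0,85,-2,-22,0,0,85,-3,-30,0,0,85,-4,-36,0,0,85,-4,-38,0,0,85,-4,-38,0,0,85,-4,-36,0,0,85,-3,-25,0,0,80,-1,-15,0,0,70,0,-5,0,0,60,0,0,15,0,50,0,0,20,0,50]
}}

```text
time: 28.35
position: [0.4777, 0.0688, 0.1146]
ee_rot: [0.111, 0.994, 0.0, 0.001]
ft_force: [0.3, 0.4, -0.3]
opening: 0.0499
```

{"fn": "move_arm", "kwargs": {
  "steps": [0,0,25,0,50,0,0,25,0,50,0,0,15,0,50,0,0,8,0,50,0,0,2,0,50,0,0,0,0,50,0,0,0,0,50]
}}

```text
time: 29.05
position: [0.4781, 0.0689, 0.0406]
ee_rot: [0.111, 0.994, 0.0, 0.001]
ft_force: [0.9, -0.4, 0.2]
opening: 0.0498
```

```bash
python3 g.py C,.022;python3 p.py side s8 230 170 350 290
```

```text
t 29.05 pos [0.4781 0.0689 0.0406] op 0.0498 F [ 0.9 -0.4  0.2] tilt [ 1.6e-03  2.0e-04 -1.0e+00]
C,.022 tool mm [ 0.9 -1.1 18.6]
```

View pics/s8.png

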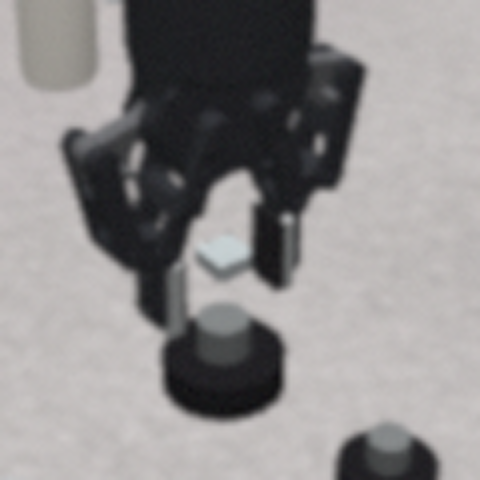

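Gripper is above the knob of the larger cap, crop (222,330). Descend and grip.

{"fn": "move_arm", "kwargs": {
  "steps": [0.5,-1,8,0,48,0,0,7,0,46,0,0,3,0,42,0,0,0,0,36,0,0,0,0,30,0,0,0,0,26,0,0,0,0,20,0,0,0,0,18,0,0,0,0,18,0,0,0,0,18]
}}

```text
time: 30.1
position: [0.4772, 0.0679, 0.0222]
ee_rot: [0.111, 0.994, 0.0, 0.001]
ft_force: [0.3, 0.6, 4.1]
opening: 0.0222
```

{"fn": "move_arm", "kwargs": {
  "steps": [0,0,-4,0,18,0,0,-8,0,18,0,0,-18,0,18,0,0,-25,0,18,0,0,-25,0,18,0,0,-25,0,18,0,0,-20,0,18,0,0,-10,0,18,0,0,0,0,18,0,0,0,0,18]
}}

```text
time: 31.1
position: [0.4763, 0.0678, 0.1557]
ee_rot: [0.111, 0.994, -0.0, -0.001]
ft_force: [-0.3, -0.6, -1.2]
opening: 0.022
```

```bash
python3 g.py S,.157 S,.108
```

```text
t 31.1 pos [0.4763 0.0678 0.1557] op 0.022 F [-0.3 -0.6 -1.2] tilt [-0.0013 -0.     -1.    ]
S,.157 tool mm [ 24.8 255.   -1.3]
S,.108 tool mm [ 24.7 255.   47.7]
```

{"fn": "move_arm", "kwargs": {
  "steps": [1,8,0,0,18,2,18,0,0,18,3,28,0,0,18,3,34,0,0,18,3,36,0,0,18,3,36,0,0,18,3,34,0,0,18,3,28,0,0,18,2,18,0,0,18,1,10,0,0,18,1,6,0,0,18,0,0,0,0,18]
}}

```text
time: 32.3
position: [0.5087, 0.3232, 0.1561]
ee_rot: [0.111, 0.994, -0.0, -0.0]
ft_force: [0.4, -0.4, -0.7]
opening: 0.0223
```

{"fn": "move_arm", "kwargs": {
  "steps": [0,0,0,0,18,0,0,0,0,18,0,0,0,0,18]
}}

```text
time: 32.6
position: [0.5091, 0.3224, 0.1569]
ee_rot: [0.112, 0.994, 0.0, 0.0]
ft_force: [-0.2, -0.6, 0.6]
opening: 0.0223
```

```bash
python3 p.py side s9 30 130 230 370; python3 g.py S,.108;  python3 - <<'E'
from h import *
D=np.load('side.npz')['D'];C=cloud('side',D)
P=C[np.hypot(C[...,0]-.508,C[...,1]-.322)<.04]
print(np.histogram(P[:,2],bins=np.arange(.01,.19,.004))[0])
for a,b in((.148,.156),(.131,.156),(.064,.071),(.092,.102)):
    Q=np.ascontiguousarray(P[(P[:,2]>a)&(P[:,2]<b)],dtype=np.float32);q=np.ascontiguousarray(Q[:,:2])
    if len(q)>5: print(a,len(q),cv2.minAreaRect(q),cv2.minEnclosingCircle(q),np.median(Q[:,2]))
E
```

```text
t 32.65 pos [0.5091 0.3226 0.1569] op 0.0225 F [ 0.7 -0.4 -1. ] tilt [ 2.e-04  2.e-04 -1.e+00]
S,.108 tool mm [ 0.4 -0.7 48.9]
[  0   0 269 109 726  45  20   4  50 123 389 281  70  73 121  61  70  90
 103 111 115 219  94   0   0   0   0   0   0   0   0  83 124 142 116 579
  62  76 101 134 243  84  87  82]
0.148 671 ((0.5010457634925842, 0.32591989636421204), (0.055406127125024796, 0.0412353053689003), 68.83480834960938) ((0.5075311064720154, 0.32382693886756897), 0.0283055379986763) 0.15264659
0.131 1074 ((0.5010516047477722, 0.3259349763393402), (0.05564538761973381, 0.0412353053689003), 68.8348159790039) ((0.5075311064720154, 0.32382693886756897), 0.0283055379986763) 0.15177405
0.064 176 ((0.5020740628242493, 0.32703229784965515), (0.038819003850221634, 0.025080716237425804), 64.5810546875) ((0.5082522034645081, 0.3240264654159546), 0.01975979283452034) 0.06730193
0.092 379 ((0.5082002282142639, 0.3242441415786743), (0.03563186898827553, 0.034969083964824677), 49.722557067871094) ((0.5084973573684692, 0.323618620634079), 0.01885533146560192) 0.09713299
```

View pics/s9.png

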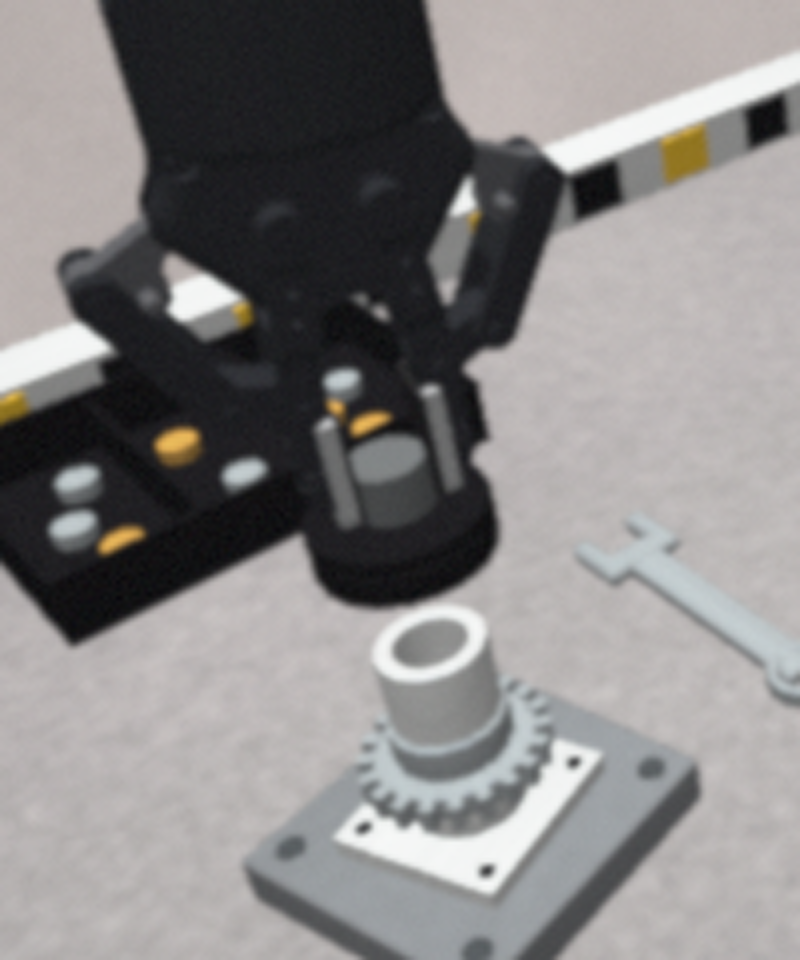

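{"fn": "move_arm", "kwargs": {
  "steps": [-0.5,0,6,0,18,0,0,10,0,18,0,0,10,0,18,0,0,8,0,18,0,0,5,0,18,0,0,3,0,18,0,0,2,0,18,0,0,0,0,18,0,0,0,0,18]
}}

```text
time: 33.55
position: [0.5096, 0.3231, 0.1131]
ee_rot: [0.111, 0.994, 0.0, 0.0]
ft_force: [-0.9, -0.6, -0.2]
opening: 0.0221
```

{"fn": "move_arm", "kwargs": {
  "steps": [0,0,1,0,18,0,0,1,0,18,0,0,1,0,18,0,0,0.5,0,18,0,0,0.5,0,18,0,0,0,0,18]
}}

```text
time: 34.15
position: [0.5094, 0.3229, 0.1086]
ee_rot: [0.111, 0.994, 0.0, -0.0]
ft_force: [0.9, -0.4, -0.3]
opening: 0.0221
```

{"fn": "move_arm", "kwargs": {
  "steps": [0,0,0.5,0,18,0,0,0.5,0,18,0,0,0,0,18]
}}

```text
time: 34.45
position: [0.5095, 0.323, 0.1082]
ee_rot: [0.111, 0.994, 0.0, 0.0]
ft_force: [-1.1, -0.4, 2.8]
opening: 0.0223
```

Contact at 0.108, as expected. Release and withdraw.

{"fn": "move_arm", "kwargs": {
  "steps": [0,0,0,0,24,0,0,0,0,28,0,0,0,0,36,0,0,-3,0,46,0,0,-12,0,56,0,0,-25,0,66,0,0,-25,0,76,0,0,-25,0,85,0,0,-10,0,85,0,0,0,0,85]
}}

```text
time: 35.45
position: [0.5101, 0.3233, 0.2101]
ee_rot: [0.111, 0.994, 0.001, 0.002]
ft_force: [-0.4, 0.2, 0.3]
opening: 0.0851
```

{"fn": "move_arm", "kwargs": {
  "steps": [0,-15,0,0,85,0,-30,0,0,85,0,-40,0,0,85,0,-40,0,0,85,0,-30,0,0,85,0,-15,0,0,85,0,0,0,0,85,0,0,0,0,85]
}}

```text
time: 36.25
position: [0.4719, 0.1577, 0.2072]
ee_rot: [0.111, 0.994, 0.0, -0.0]
ft_force: [-0.1, 0.2, 1.0]
opening: 0.085
```

```bash
python3 p.py side s10 60 170 260 370; python3 g.py;  python3 - <<'E'
from h import *
for n in('side','top'):
    D=np.load('side.npz')['D'] if n=='side' else eyes.snapshot(n)[1]; C=cloud(n,D)
    for (x,y,r,L) in((.508,.322,.05,((.025,.031),(.051,.057),(.100,.107),(.118,.125))),(.736,-.083,.04,((.09,.13),))):
        P=C[np.hypot(C[...,0]-x,C[...,1]-y)<r]
        for a,b in L:
            Q=np.ascontiguousarray(P[(P[:,2]>a)&(P[:,2]<b)],dtype=np.float32);q=np.ascontiguousarray(Q[:,:2])
            if len(q)>5: print(n,a,len(q),np.round(cv2.minEnclosingCircle(q)[0],4),round(cv2.minEnclosingCircle(q)[1],4),np.median(Q[:,2]))
E
```

```text
t 36.3 pos [0.4719 0.158  0.2072] op 0.085 F [ 0.4  0.5 -0.2] tilt [-7.e-04  4.e-04 -1.e+00]
side 0.025 846 [0.5073 0.3238] 0.0447 0.027942816
side 0.051 583 [0.5087 0.3244] 0.032 0.053800996
side 0.1 784 [0.5088 0.3239] 0.0288 0.10390453
side 0.118 221 [0.5088 0.3237] 0.0124 0.12181059
side 0.09 150 [ 0.7443 -0.0881] 0.0139 0.10798131
top 0.09 137 [ 0.7469 -0.0898] 0.0153 0.11849083
```

View pics/s10.png

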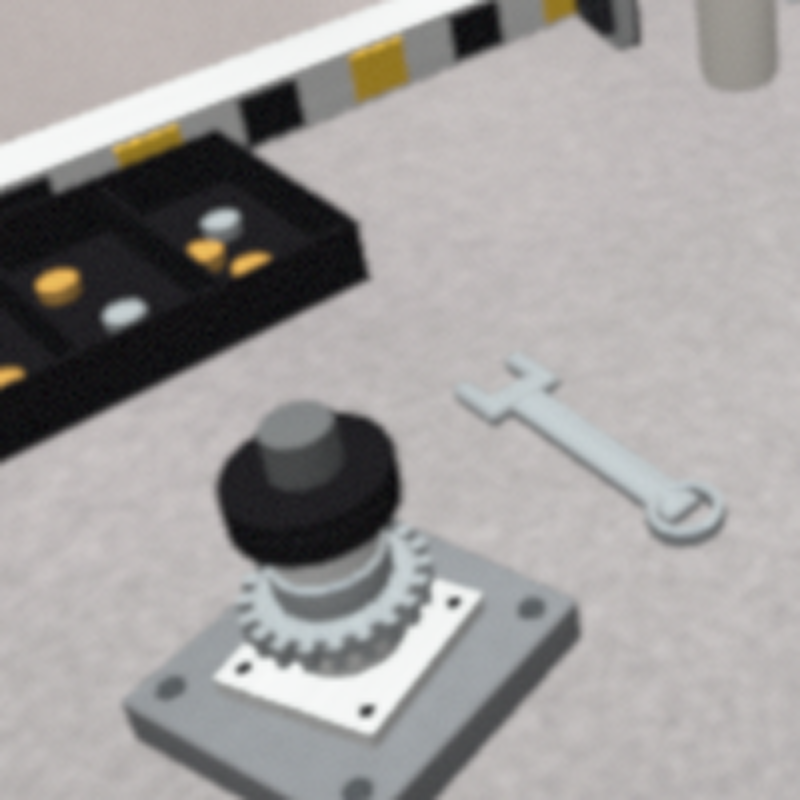

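The stack is complete: cap foot at 0.1039 m, knob top at 0.1218 m, and all centres agree within about 1.5 mm. The bottle is still standing.

```bash
python3 -c "
from station import ticket
print(ticket.close_job())"
```

```text
the job is handed in; nothing more can be done
None
```

I built the stack on the spindle stand in the order asked: flange, steel gear, sleeve, then the larger cap. I lowered each part until the wrist force showed light contact at the expected height. Then I let go and moved the arm clear before handing in at about 36 s.

My last checks, by side camera, agreed with the seated heights:

| Level | Measured | Expected |
|---|---|---|
| Flange plate top | 27.9 mm | 28 mm |
| Gear disc top | 53.8 mm | 54 mm |
| Sleeve top (before capping) | 97.1 mm | 98 mm |
| Knob foot of the cap | 103.9 mm | 104 mm |
| Knob top | 121.8 mm | 122 mm |

- **Alignment:** the centres of the flange, gear and cap in the final check agree within about 1.5 mm, and the cap looks level in the last picture.
- **Top camera:** in the final check it gave no reading for the stack levels, so these heights come from the side camera alone.
- **Oil bottle:** it was never touched. Both cameras still show it standing in the same area, about 2–3 mm apart from each other. I did not compare its exact position with the start.

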